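# Retension a cam quick-release clamp on the medical-equipment bench

### The job

On the repair bench the cam clamp with the red lever is holding its blue valve block too loosely. Flip its red lever fully open (up to its stop), turn its black wing nut clockwise until the nut's yellow end points at the green mark on the white disc, then flip the red lever fully closed (down flat) again. Leave the other clamp, the one with the black lever, alone.

Things in the scene. Friction and masses are not known exactly. Their poses are not given: they have to be found in the camera images.
- lever_grip (a point): Centre of the red lever's paddle (46 mm long, 18 wide, 12 thick), 70 mm from the hinge; closed, it lies level 46 mm above the table, free below. The point turns with the lever: x runs from paddle to hinge, y along the level hinge axis. The hinge is 46 mm above the table, between paddle and nut, 100 mm from the nut's axis, all in one line seen from above; the paddle swings up.
- lever (a joint): Angle of the red lever: 0 = closed, level (it starts within 0.06 of this); grows as the paddle rises; 1.1 rad (63 degrees) = open, at its stop, still leaning away from the nut. Friction holds it wherever it is left; moving it takes about 3 N at the paddle.
- nut_grip (a point): Centre of the wing of the red-lever clamp's nut, on its vertical axis, 80 mm above the table. The wing: a black upright bar 52 mm long, 13 thick, 26 high, pinched across its thickness. Below it a 26 mm hub and a fixed white disc 72 mm across, its top 52 mm above the table. x points along the wing to its yellow end, z up; turns with the nut. A block 66 mm high begins 90 mm past the nut.
- nut (a joint): Angle of that nut, growing clockwise seen from above; stops at 0 and 2.0 rad; starts between 0 and 0.5. At 1.4 rad the yellow end points at the green mark. Light friction (0.06 N m) holds it wherever it is left.
- spare_clamp: The other clamp, to be left alone: same make and size (base plate 290 x 90 mm, 93 mm high) but with a black lever and a clear block. Origin on its nut's axis at the table; x points from its lever to its block; its lever's end lies at x = -193 mm. Both clamps are fixed to the table, one to the robot's left, one to its right.

How it is judged:
By the outcome, as a careful person would: the job done as asked, in the order asked, and still so for the second after the job is handed in, with the robot touching nothing.
It also fails if it takes over 64 s, if anything falls off the work surface, if the arm or the gripper's body presses on something with over 40 N, if the wrist force passes 120 N, or if a joint passes its speed limit or range.

### The arm

A 6-joint arm with a two-finger parallel gripper is mounted at the origin on the work surface. World frame = base frame: x ahead of the robot, y to its left, z up, the work surface at z = 0. Lengths are in m, angles in degrees, forces in N, time in s.
With the tool pointing down it reaches from about 0.35 to 0.875 m from the base axis. Payload 4.2 kg.
Tool frame: the origin (TCP) lies at the very end of the fingers, on their centre line; the grasp point (between the pads) lies 19 mm behind it (grip_depth is the distance from the TCP to the grasp point, in m); z points along the fingers, y is the line along which they close (so a half turn about z gives the same grasp; the last joint's range is limited). The gripper opens to 87 mm and grips with 3 to 60 N. Pads are 19 mm wide; open, the fingers measure 117 mm over their backs; the gripper's body (75 mm by 190 mm) begins 51 mm behind the grasp point.
Start: joints at [-57.949, 22.042, 0.453, 0, -68.411, -14.817], TCP at [0.185, -0.597, 0.199] pointing down, gripper open.
Joint ranges: [-179.83, 179.83], [-69.29, 118.12], [-61.27, 80.66], [-181.25, 117.63], [-171.15, -9.14], [-177.46, 177.46]. Speed limits (degrees/s): [159.86, 159.86, 180, 180, 180, 180].

### API

Orientations are given as [roll, pitch, yaw] about the fixed x, y, z axes, in that order (R = Rz(yaw) Ry(pitch) Rx(roll)).
In Python, from rig import read_state, capture, close_job, grip_depth gives the robot as it stands.
- The arm moves only by the shell command python3 -m crank 'ROWS'. ROWS is JSON, a list of rows, each a list of 7 numbers: the shift along the tool's x, y, z in mm, then the turn, a rotation vector about the tool's x, y, z in rad, then the finger opening in mm, from 0 to 87. A call has 1 to 5 rows; each row is the pose to reach, as a shift and turn from the pose commanded when the call began, along the tool's axes at that moment; what a row does not reach only later rows make up. A row lasts 1/8 s, in which the tool goes at most 62.5 mm and 10.7 degrees, less where a joint would pass 70% of its speed; a pose out of reach is approached as far as the arm can. A call with a gripper value outside its range is refused whole. The fingers move at their own pace and stop on an object; the grip force is fixed at half the most. Time passes only in rows, so rows that repeat a pose let the fingers close. It gives the time, the measured TCP pose, the force, the opening and the grip force at its end, in the units of the state.
- read_state(): the state, without advancing time (a new reading comes with each control period).
- capture(name): name is "side" or "top"; returns a dict with "pixels" (400x640x3 uint8, red, green, blue), "depth" (400x640 float32, m along the optical axis (not along the pixel's ray), 0 where there is no reading), "fx", "fy", "cx", "cy" (pixels), "cam_to_world" (4x4, takes a point from camera to world coordinates). Camera axes: x right, y up, looking along -z (the intrinsics and any distortion apply to the point x, -y, -z); pixel columns grow to the right and rows downward; lengths in m; the calibration is good to about 2 mm. A picture is of the moment at which its call begins.
- close_job(): hands the job in; it is judged then, once.
The state is a dict: "time": time; "joint_positions": joint angles; "joint_vel": joint speeds; "joint_torque": joint torques, N m; "eef_pos": TCP position; "eef_rot": TCP orientation; "contact_force": force on the tool from outside, world axes, zero at the start; "wrist_torque": the same for the moment, N m; "width": opening from 0.0 (shut) to 1.0 (fully open); "gripper_force": force on a finger pad.
Only numpy, scipy, OpenCV 4.12 (cv2) and the standard library are available. Lean on these libraries where they do the work, as an engineer would, in place of code of your own. Each camera call takes 0.05 s, during which the arm holds its last target. There are 200 camera calls.

## Working session

There is one attempt and no reset: what is moved stays moved. The work goes in short steps, Python scripts to look and compute and a shell command to move; the robot and the scene stay as the last step left them, time stands still between calls to the robot, and variables do not carry over. Pictures are saved under pics/ and viewed, at most 10 in all, crops included, and the job is handed in when it is done.

```bash
mkdir -p pics; ls; python3 - <<'E'
from rig import *
import cv2,numpy as np
print(read_state(),grip_depth)
for n in("top","side"):
    c=capture(n);cv2.imwrite(f"pics/{n}0.png",c["pixels"][:,:,::-1])
    np.savez(f"{n}0.npz",**c);print(n,c["fx"],c["cx"],c["cy"],c["cam_to_world"].tolist(),[k for k in c])
E
```

```text
pics
{'time': 0.0, 'joint_positions': array([-5.79492320e+01,  2.20892755e+01,  3.78205930e-01, -2.94203719e-02,
       -6.84125486e+01, -1.48162375e+01]), 'joint_vel': array([-0.03632434,  0.09397215,  0.0100783 , -0.04946946,  0.01088049,
        0.01491434]), 'joint_torque': array([ 1.08012959e-03, -3.90666640e+01,  1.87400848e+01,  4.21973884e+00,
        1.09328804e-02, -1.83525481e-04]), 'eef_pos': array([ 0.18498559, -0.59628743,  0.19786347]), 'eef_rot': array([ 1.79873500e+02, -5.18772747e-03, -1.62776318e+02]), 'contact_force': array([0.22215186, 0.3142647 , 0.44758138]), 'wrist_torque': array([ 0.0114187 , -0.01173521,  0.01412807]), 'gripper_force': 0.0, 'width': 0.9988256111358602} 0.0187
top 469.2029761578881 325.54906248349164 205.64851321590356 [[0.07184630311303357, 0.9754673757382288, -0.20809014296540732, 0.36485991509488286], [-0.9974062949042465, 0.07117138329621087, -0.010738579286262592, -0.03676378570878805], [0.004334929569626808, 0.20832194572362603, 0.9780507018123087, 0.8712709470629835], [0.0, 0.0, 0.0, 1.0]] ['pixels', 'depth', 'fx', 'fy', 'cx', 'cy', 'cam_to_world']
side 430.746028809572 313.03775395629964 204.80159247724484 [[-0.9635035567319411, 0.11430376045379692, -0.24206516996672692, 0.3545034274300916], [-0.2674667037196262, -0.44843678223512223, 0.8528575582944478, 0.6211549303635804], [-0.01106609986657826, 0.8864756638987505, 0.4626428846843021, 0.44519744842282655], [0.0, 0.0, 0.0, 1.0]] ['pixels', 'depth', 'fx', 'fy', 'cx', 'cy', 'cam_to_world']
```

View pics/top0.png

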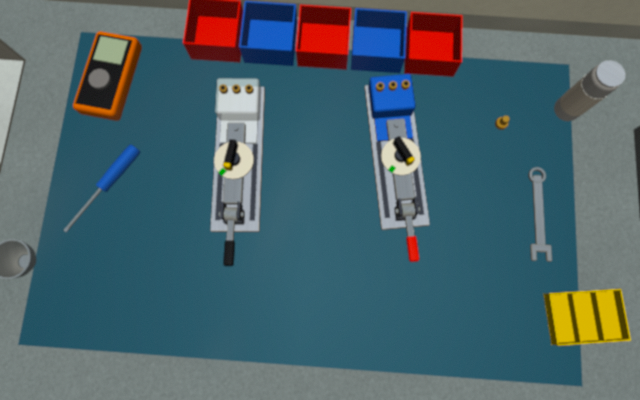

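View pics/side0.png

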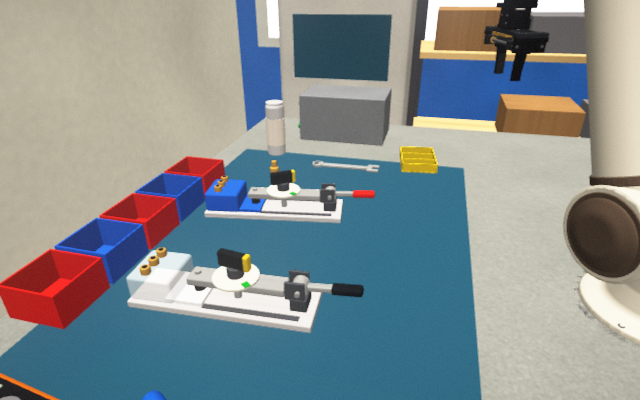

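The top view shows the red-lever clamp at the right: paddle about (412,248), nut about (403,152). The black-lever clamp is at the left, nut about (233,157). The robot base is off the bottom of the top view.

```bash
cat > h.py <<'E'
import numpy as np,cv2
def pt(c,u,v,z):  # pixel -> world at height z
    M=c["cam_to_world"];d=M[:3,:3]@np.array([(u-c["cx"])/c["fx"],-(v-c["cy"])/c["fy"],-1]);o=M[:3,3]
    return o+d*(z-o[2])/d[2]
def cloud(c):
    v,u=np.mgrid[:400,:640];d=c["depth"].astype(float)
    P=np.stack([(u-c["cx"])/c["fx"]*d,-(v-c["cy"])/c["fy"]*d,-d],-1)
    return P@np.array(c["cam_to_world"])[:3,:3].T+np.array(c["cam_to_world"])[:3,3]
E
python3 - <<'E'
from h import *
c=dict(np.load("top0.npz"));im=c["pixels"]
cv2.imwrite("pics/crop0.png",cv2.resize(im[120:270,360:460,::-1],None,fx=4,fy=4,interpolation=cv2.INTER_CUBIC))
P=cloud(c);p=im.astype(int);sub=np.zeros((400,640),bool);sub[225:275,395:430]=1
m=sub&(p[:,:,0]>130)&(p[:,:,1]<70)&(P[:,:,2]>.03)
X=P[m];print("red",m.sum(),X.mean(0),X.min(0),X.max(0))
v,u=np.nonzero(m);r=pt(c,u.mean(),v.mean(),.052);print(r)
_,_,V=np.linalg.svd(X-X.mean(0));print(V[0],np.ptp((X-X.mean(0))@V[0]))
sub[:]=0;sub[130:185,380:425]=1
m=sub&(p.min(2)>150)&(abs(P[:,:,2]-.052)<.008);X=P[m];print("disc",m.sum(),X.mean(0),X.min(0),X.max(0))
m=sub&(P[:,:,2]>.085);X=P[m];print("wing",m.sum(),X.mean(0),X.min(0),X.max(0));_,_,V=np.linalg.svd((X-X.mean(0))[:,:2]);print(V[0],np.ptp((X-X.mean(0))[:,:2]@V[0]))
m=sub&(p[:,:,0]>150)&(p[:,:,2]<80)&(P[:,:,2]>.06);print("yel",P[m].mean(0),m.sum())
m=sub&(p[:,:,1]>110)&(p[:,:,0]<90)&(p[:,:,2]<110)&(P[:,:,2]>.04);print("green",P[m].mean(0),m.sum())
E
```

```text
red 243 [ 0.47327931 -0.18510449  0.05371789] [ 0.45164549 -0.19598687  0.04864893] [ 0.49600585 -0.17463263  0.05798427]
[ 0.47346543 -0.18542262  0.052     ]
[-0.98851666 -0.15002213  0.01811547] 0.043663700101172126
disc 710 [ 0.63932416 -0.15658729  0.05245578] [ 0.60662763 -0.19211359  0.04744405] [ 0.68017221 -0.123124    0.05834287]
wing 247 [ 0.6260744  -0.15093616  0.13314194] [ 0.36485992 -0.17546879  0.08510181] [ 0.66519991 -0.03676379  0.87127095]
[ 0.92413941 -0.38205543] 0.3193929169389404
yel [ 0.62351248 -0.16962321  0.09307389] 24
green [ 0.61562359 -0.14184662  0.05362608] 21
```

View pics/crop0.png

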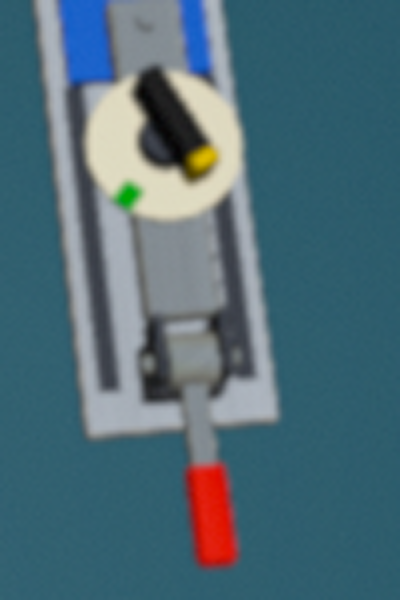

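The crop puts the disc centre near full-image (401,157). The yellow end at (411,160) has to turn clockwise about 62° to the green mark at (392,169). The lever paddle is about 172 mm from the nut axis, against 170 expected, so the measurements agree. Next I'll work out the approach.

```bash
cat >> h.py <<'E'
from scipy.spatial.transform import Rotation as Ro
from rig import read_state,grip_depth
PSI=9.2; H=np.array([.5427,-.1742,.046])   # clamp yaw, hinge
def rot(tilt,yaw=PSI-180): # tilt>0: tool points back to robot
    return Ro.from_euler('xyz',[180,0,yaw],degrees=True)*Ro.from_euler('y',tilt,degrees=True)
def paddle(a,r=.07):
    f=np.array([np.cos(np.radians(PSI)),np.sin(np.radians(PSI)),0]);return H-f*r*np.cos(a)+np.array([0,0,r*np.sin(a)])
def rows(targets): # (grasp point, Rotation, back-off m) -> rows from present pose
    s=read_state();R0=Ro.from_euler('xyz',s["eef_rot"],degrees=True)
    for g,R,b in targets:
        p=g+R.apply([0,0,grip_depth-b]);d=R0.inv().apply(p-s["eef_pos"])*1000
        w=(R0.inv()*R).as_rotvec();print(d.round(0),w.round(3))
E
python3 - <<'E'
from h import *
print(paddle(0));rows([(paddle(0),rot(-30),.11),(paddle(0),rot(-30),0)])
E
```

```text
[ 0.47360046 -0.18539168  0.046     ]
[-352.  313.   74.] [ 0.038 -0.523  0.136]
[-407.  305.  169.] [ 0.038 -0.523  0.136]
```

```bash
python3 -m crank '[[-60,52,0,0.005,-0.09,0.02,60],[-110,100,10,0.013,-0.18,0.045,50],[-160,145,20,0.02,-0.27,0.07,45],[-210,190,40,0.03,-0.36,0.09,45],[-250,230,50,0.035,-0.44,0.11,45]]'
python3 - <<'E'
from h import *
print(read_state()["eef_pos"],read_state()["joint_positions"].round(1));rows([(paddle(0),rot(-30),.11)])
E
```

```text
time: 0.72
eef_pos: [0.3411, -0.3289, 0.1549]
eef_rot: [-179.4, 25.4, -169.1]
contact_force: [1.0, 0.3, -0.5]
width: 0.553
gripper_force: 0.0
[ 0.34106854 -0.32891325  0.15491953] [-39.6   4.9 -24.7 -26.6 -46.4 -23.4]
[-88. 118.  74.] [ 0.003 -0.08   0.026]
```

```bash
python3 -m crank '[[-30,40,15,0,-0.03,0.01,45],[-60,80,40,0,-0.06,0.02,45],[-88,118,74,0.003,-0.08,0.026,45],[-88,118,74,0.003,-0.08,0.026,45]]'
python3 - <<'E'
from h import *
s=read_state();print(s["eef_pos"],s["joint_positions"].round(1));rows([(paddle(0),rot(-30),.05),(paddle(0),rot(-30),.0)])
from rig import capture
c=capture("top");cv2.imwrite("pics/t1.png",cv2.resize(c["pixels"][120:300,340:480,::-1],None,fx=3,fy=3))
c=capture("side");cv2.imwrite("pics/s1.png",cv2.resize(c["pixels"][100:250,250:450,::-1],None,fx=3,fy=3))
a=cv2.imread("pics/t1.png");b=cv2.imread("pics/s1.png");b=cv2.resize(b,(380,285));o=np.zeros((540,800,3),np.uint8);o[:,:420]=a;o[:285,420:]=b;cv2.imwrite("pics/v1.png",o)
E
```

```text
time: 1.23
eef_pos: [0.4279, -0.1902, 0.1231]
eef_rot: [179.9, 29.7, -170.3]
contact_force: [-0.7, -0.5, 0.6]
width: 0.519
gripper_force: 0.0
[ 0.42787536 -0.19018635  0.12310971] [-14.8   2.5 -35.3 -26.7 -27.4 -44.3]
[-1. -3. 58.] [ 0.006 -0.005  0.007]
[ -2.  -3. 108.] [ 0.006 -0.005  0.007]
```

View pics/v1.png

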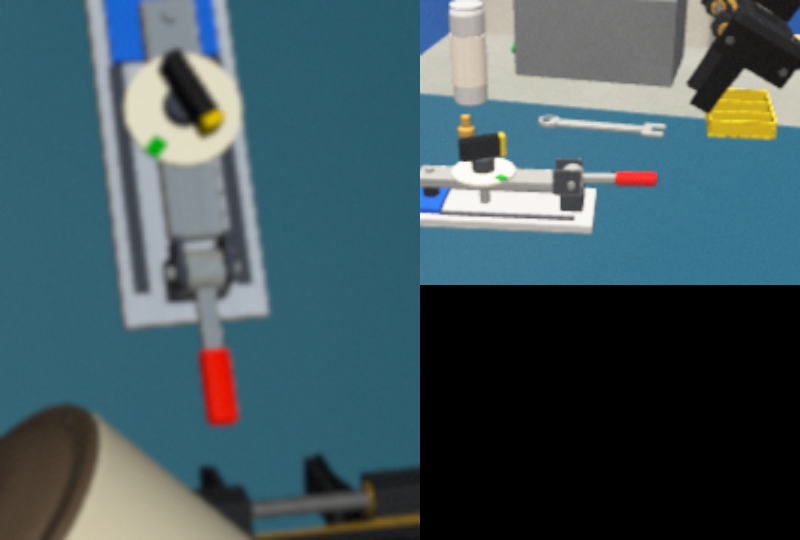

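The paddle end is at crop (222,420) and the finger tips are near (210,470) and (315,460). I'll descend part way and check the centring.

```bash
python3 -m crank '[[0,-1,20,0.003,0,0.003,45],[0,-2,45,0.006,-0.005,0.007,45],[0,-3,70,0.006,-0.005,0.007,45],[0,-3,70,0.006,-0.005,0.007,45]]'
python3 - <<'E'
from h import *
s=read_state();print(s["eef_pos"]);rows([(paddle(0),rot(-30),.0)])
from rig import capture
c=capture("top");a=cv2.resize(c["pixels"][215:315,370:470,::-1],None,fx=4,fy=4,interpolation=cv2.INTER_CUBIC)
c=capture("side");b=cv2.resize(c["pixels"][130:230,320:420,::-1],None,fx=4,fy=4,interpolation=cv2.INTER_CUBIC)
cv2.imwrite("pics/v2.png",np.hstack([a,b]))
E
```

```text
time: 1.82
eef_pos: [0.4625, -0.1934, 0.0631]
eef_rot: [-179.9, 30.0, -171.4]
contact_force: [-0.4, -0.1, 0.4]
width: 0.517
gripper_force: 0.0
[ 0.46245403 -0.19341291  0.06307834]
[-2.  6. 40.] [-0.006  0.    -0.009]
```

View pics/v2.png

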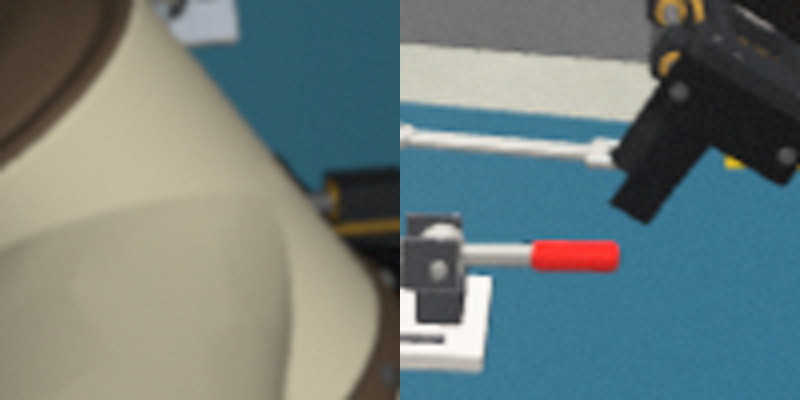

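The side view shows the fingers up and to the right of the paddle, at (640,210) against (610,255), still clear. State readings ask for 6 mm to the left, so I'll correct, descend and close.

```bash
python3 -m crank '[[-1,5,0,-0.003,0,-0.005,45],[-2,6,15,-0.006,0,-0.009,45],[-2,6,30,-0.006,0,-0.009,45],[-2,6,40,-0.006,0,-0.009,45],[-2,6,40,-0.006,0,-0.009,45]]'
python3 - <<'E'
from h import *
rows([(paddle(0),rot(-30),.0)])
E
python3 -m crank '[[0,0,0,0,0,0,10],[0,0,0,0,0,0,0],[0,0,0,0,0,0,0],[0,0,0,0,0,0,0]]'
python3 - <<'E'
from h import *
rows([(paddle(0),rot(-30),.0)])
from rig import capture
c=capture("side");b=cv2.resize(c["pixels"][120:220,310:410,::-1],None,fx=4,fy=4,interpolation=cv2.INTER_CUBIC)
cv2.imwrite("pics/v3.png",b)
E
```

```text
time: 2.55
eef_pos: [0.4836, -0.1825, 0.0305]
eef_rot: [-179.9, 30.1, -170.5]
contact_force: [0.1, -0.4, -0.2]
width: 0.518
gripper_force: 0.0
[ 1. -1.  0.] [0.    0.002 0.004]
time: 3.05
eef_pos: [0.4841, -0.1848, 0.0311]
eef_rot: [-179.6, 30.2, -170.5]
contact_force: [-1.2, -6.0, 0.4]
width: 0.198
gripper_force: 30.0
[2. 1. 1.] [-0.005  0.004  0.005]
```

View pics/v3.png

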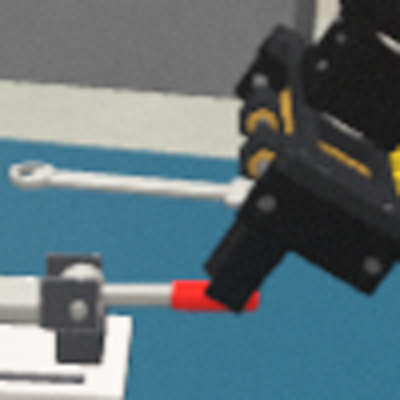

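Gripped on the paddle: opening 17 mm, crop (225,295). Now the arc.

```bash
python3 - <<'E'
from h import *
rows([(paddle(a),rot(-30+np.degrees(a)),0) for a in np.arange(1,6)*.11])
E
```

```text
[-1.  1. -6.] [-0.005  0.114  0.005]
[ -3.   1. -12.] [-0.005  0.224  0.004]
[ -7.   1. -18.] [-0.005  0.334  0.004]
[-11.   1. -24.] [-0.006  0.444  0.004]
[-16.   1. -29.] [-0.006  0.554  0.004]
```

```bash
python3 -m crank '[[-1,0,-6,0,0.11,0,0],[-3,0,-12,0,0.22,0,0],[-7,0,-18,0,0.33,0,0],[-11,0,-24,0,0.44,0,0],[-16,0,-29,0,0.55,0,0]]'
python3 - <<'E'
from h import *
print(read_state()["joint_positions"].round(1))
rows([(paddle(a),rot(-30+np.degrees(a)),0) for a in [.55,.66,.77,.88,.99,1.1,1.13]])
E
```

```text
time: 3.72
eef_pos: [0.4848, -0.1846, 0.0649]
eef_rot: [-179.7, -1.3, -170.5]
contact_force: [4.0, -7.5, -5.8]
width: 0.197
gripper_force: 30.0
[ -2.5  20.5 -24.2   0.8 -46.6 -78.6]
[1. 1. 1.] [-0.006  0.003  0.004]
[-1.  1. -6.] [-0.006  0.113  0.004]
[ -4.   1. -12.] [-0.007  0.223  0.004]
[ -7.   1. -18.] [-0.007  0.333  0.003]
[-12.   1. -23.] [-0.007  0.443  0.003]
[-16.   1. -28.] [-0.007  0.553  0.003]
[-18.   1. -29.] [-0.007  0.583  0.002]
```

```bash
python3 -m crank '[[-1,0,-6,0,0.11,0,0],[-4,0,-12,0,0.22,0,0],[-7,0,-18,0,0.33,0,0],[-12,0,-23,0,0.44,0,0],[-16,0,-28,0,0.55,0,0]]'
python3 -m crank '[[-1,0,-1,0,0.02,0,0],[-2,0,-2,0,0.05,0,0],[-2,0,-2,0,0.05,0,0]]'
python3 - <<'E'
from h import *
s=read_state();print(s["joint_positions"].round(1))
rows([(paddle(a),rot(-30+np.degrees(a)),0) for a in [1.1,1.14]])
g=s["eef_pos"]-Ro.from_euler('xyz',s["eef_rot"],degrees=True).apply([0,0,grip_depth])-H;print(g,np.linalg.norm(g),np.arctan2(g[2],np.hypot(g[0],g[1])))
from rig import capture
c=capture("side");b=cv2.resize(c["pixels"][90:220,290:420,::-1],None,fx=4,fy=4,interpolation=cv2.INTER_CUBIC)
cv2.imwrite("pics/v4.png",b)
E
```

```text
time: 4.35
eef_pos: [0.4999, -0.1822, 0.0922]
eef_rot: [-179.6, -33.1, -170.8]
contact_force: [0.8, -7.6, -0.4]
width: 0.197
gripper_force: 30.0
time: 4.72
eef_pos: [0.5008, -0.1821, 0.0935]
eef_rot: [-179.6, -36.1, -170.8]
contact_force: [-2.3, -7.8, 4.4]
width: 0.197
gripper_force: 30.0
[  0.9  37.9   0.3   5.3 -88.1 -83.4]
[-1.  1.  0.] [-0.007 -0.054  0.001]
[-2.  1. -2.] [-0.007 -0.014  0.   ]
[-0.03100799 -0.00596284  0.06265094] 0.07015832768603356 1.103953287704336
```

View pics/v4.png

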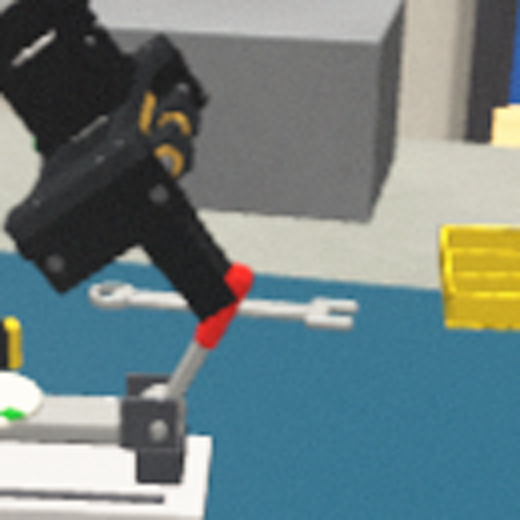

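The lever is leaning up at about 1.1 rad, gripped at crop (230,300). I'll press on a little to make sure it is at the stop.

```bash
python3 -m crank '[[-1,0,-2,0,0.0,0,0],[-2,0,-4,0,0.0,0,0],[-2,0,-4,0,0.0,0,0]]'
python3 - <<'E'
from h import *
s=read_state()
g=s["eef_pos"]-Ro.from_euler('xyz',s["eef_rot"],degrees=True).apply([0,0,grip_depth])-H;print(g,np.linalg.norm(g),np.arctan2(g[2],np.hypot(g[0],g[1])))
E
```

```text
time: 5.15
eef_pos: [0.501, -0.1818, 0.0939]
eef_rot: [-179.8, -36.5, -170.8]
contact_force: [-9.2, -11.9, -3.9]
width: 0.197
gripper_force: 30.0
[-0.03073281 -0.0057954   0.06290998] 0.07025495097453902 1.109446985479758
```

The lever did not move under 10 N, so it is at the stop. I'll release, retreat along the tool, and fit the wing from the stored top image.

```bash
python3 -m crank '[[2,0,4,0,0,0,45],[2,0,4,0,0,0,45],[2,0,0,0,0,0,45],[2,0,-30,0,0,0,45],[2,0,-80,0,0,0,45]]'
python3 - <<'E'
from h import *
c=dict(np.load("top0.npz"));P=cloud(c);p=c["pixels"].astype(int)
sub=np.zeros((400,640),bool);sub[130:185,380:425]=1
m=sub&(P[:,:,2]>.085)&(P[:,:,2]<.105);X=P[m];r=cv2.minAreaRect((X[:,:2]*1000).astype(np.float32));print("wing",m.sum(),X.mean(0),r)
dz=X-X.mean(0);_,_,V=np.linalg.svd(dz[:,:2]);print(V[0],np.degrees(np.arctan2(V[0][1],V[0][0])))
# disc: fit circle extents along axes
m=sub&(p.min(2)>140)&(abs(P[:,:,2]-.052)<.008)
k,_=cv2.findContours(m.astype(np.uint8),0,1);k=max(k,key=len)[:,0];e=np.array([pt(c,u,v,.052)[:2] for u,v in cv2.convexHull(k)[:,0]]);print("disc",cv2.minEnclosingCircle((e*1000).astype(np.float32)))
m=sub&(p[:,:,1]>p[:,:,0]+40)&(p[:,:,1]>p[:,:,2]+40);v,u=np.nonzero(m);print("green",pt(c,u.mean(),v.mean(),.052),m.sum())
m=sub&(p[:,:,0]>p[:,:,2]+70);v,u=np.nonzero(m);print("yel",pt(c,u.mean(),v.mean(),.09),m.sum())
E
```

```text
time: 5.78
eef_pos: [0.5502, -0.1707, 0.1604]
eef_rot: [-180.0, -35.9, -170.6]
contact_force: [1.0, 0.0, -0.8]
width: 0.513
gripper_force: 0.0
wing 234 [ 0.64058632 -0.15727907  0.09213477] ((641.3468017578125, -157.1726837158203), (51.69993591308594, 14.345434188842773), 36.358184814453125)
[-0.82334159 -0.56754614] -145.42071289336945
disc ((642.0189208984375, -158.483642578125), 38.4256591796875)
green [ 0.61637912 -0.14245812  0.052     ] 32
yel [ 0.62368633 -0.16894825  0.09      ] 44
```

```bash
cat >> h.py <<'E'
N=np.array([.6415,-.1576,.080])
E
python3 - <<'E'
from h import *
rows([(N,rot(0,-145),.09),(N,rot(0,-145),0)])
E
```

```text
[-80.  -2. -47.] [ 0.139 -0.616 -0.432]
[-133.   -2.   26.] [ 0.139 -0.616 -0.432]
```

```bash
python3 -m crank '[[-15,0,-20,0.025,-0.12,-0.085,50],[-30,0,-35,0.055,-0.24,-0.17,50],[-50,0,-45,0.08,-0.37,-0.26,50],[-65,-1,-47,0.11,-0.49,-0.345,50],[-80,-2,-47,0.139,-0.616,-0.432,50]]'
python3 -m crank '[[0,0,0,0,0,0,50],[0,0,0,0,0,0,50]]'
python3 - <<'E'
from h import *
print(read_state()["joint_positions"].round(1));rows([(N,rot(0,-145),0)])
from rig import capture
c=capture("top");a=cv2.resize(c["pixels"][110:210,350:450,::-1],None,fx=4,fy=4,interpolation=cv2.INTER_CUBIC)
c=capture("side");b=cv2.resize(c["pixels"][120:220,220:320,::-1],None,fx=4,fy=4,interpolation=cv2.INTER_CUBIC)
cv2.imwrite("pics/v5.png",np.hstack([a,b]))
E
```

```text
time: 6.4
eef_pos: [0.6434, -0.1572, 0.1525]
eef_rot: [-179.7, 0.4, -144.8]
contact_force: [0.3, -0.1, 0.6]
width: 0.579
gripper_force: 0.0
time: 6.65
eef_pos: [0.6424, -0.158, 0.1521]
eef_rot: [-179.9, 0.1, -145.0]
contact_force: [-0.1, -0.3, 0.3]
width: 0.568
gripper_force: 0.0
[  0.2  27.4   2.1   0.1 -64.6 -55.3]
[ 1.  1. 91.] [-0.002  0.001 -0.001]
```

View pics/v5.png

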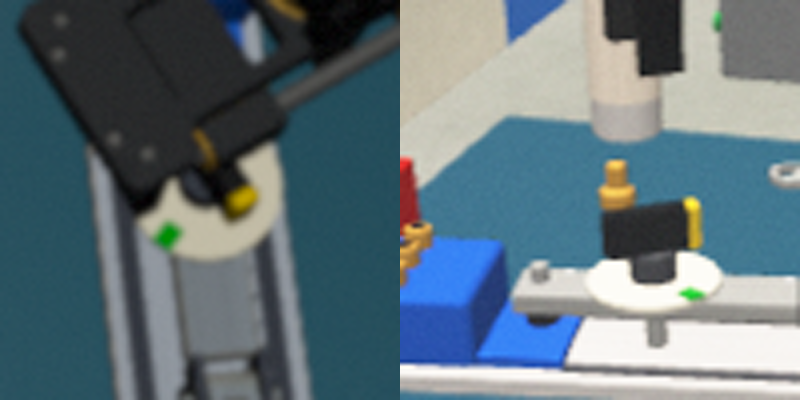

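The fingers hang straight above the wing in the side view (650,60), with the wing at (650,228). The wing is unmoved and the yellow end is at (240,200) in the top crop. Descend and pinch.

```bash
python3 -m crank '[[1,1,30,0,0,0,50],[1,1,60,0,0,0,50],[1,1,80,0,0,0,50],[1,1,90,0,0,0,50],[1,1,90,0,0,0,50]]' && python3 -m crank '[[0,0,0,0,0,0,10],[0,0,0,0,0,0,0],[0,0,0,0,0,0,0],[0,0,0,0,0,0,0],[0,0,0,0,0,0,0]]'
```

```text
time: 7.38
eef_pos: [0.6408, -0.1578, 0.0608]
eef_rot: [-179.9, 0.0, -145.0]
contact_force: [-0.5, 1.3, 0.3]
width: 0.577
gripper_force: 0.0
time: 8.0
eef_pos: [0.642, -0.1595, 0.0619]
eef_rot: [-179.7, 0.2, -145.0]
contact_force: [3.6, -5.3, -1.8]
width: 0.148
gripper_force: 30.0
```

```bash
python3 -m crank '[[0,-1,0,0,0,0.1,0],[0,-1,0,0,0,0.22,0],[0,-1,0,0,0,0.35,0],[0,-1,0,0,0,0.48,0],[0,-1,0,0,0,0.6,0]]' && python3 -m crank '[[0,0,0,0,0,0.13,0],[0,0,0,0,0,0.26,0],[0,0,0,0,0,0.39,0],[0,0,0,0,0,0.5,0],[0,0,0,0,0,0.55,0]]' && python3 -m crank '[[0,0,0,0,0,0,0],[0,0,0,0,0,0,0]]'
```

```text
time: 8.62
eef_pos: [0.6418, -0.1589, 0.0619]
eef_rot: [-180.0, 0.2, -179.6]
contact_force: [0.9, -0.2, -0.0]
width: 0.141
gripper_force: 30.0
time: 9.25
eef_pos: [0.642, -0.1582, 0.0619]
eef_rot: [179.9, 0.2, 149.0]
contact_force: [0.5, 1.6, 0.7]
width: 0.143
gripper_force: 30.0
time: 9.5
eef_pos: [0.642, -0.1582, 0.0619]
eef_rot: [179.9, 0.2, 149.1]
contact_force: [1.0, 2.9, 1.2]
width: 0.142
gripper_force: 30.0
```

Release, rise, and move aside to look.

```bash
python3 -m crank '[[0,0,0,0,0,0,50],[0,0,0,0,0,0,50],[0,0,-10,0,0,0,50],[0,0,-60,0,0,0,50],[0,0,-110,0,0,0,50]]' 
python3 - <<'E'
from h import *
print("align-yaw, toward right side:");rows([(np.array([.47,-.36,.25]),rot(0),0)])
E
```

```text
time: 10.12
eef_pos: [0.6406, -0.1592, 0.173]
eef_rot: [-180.0, 0.1, 149.1]
contact_force: [0.9, -0.2, 0.0]
width: 0.554
gripper_force: 0.0
align-yaw, toward right side:
[  43. -260.  -58.] [-0.001  0.002 -0.7  ]
```

```bash
python3 -m crank '[[5,-40,-25,0,0,-0.1,50],[14,-90,-45,0,0,-0.25,50],[24,-145,-58,0,0,-0.4,50],[33,-200,-58,0,0,-0.55,50],[43,-260,-58,0,0,-0.7,50]]' && python3 -m crank '[[0,0,0,0,0,0,50],[0,0,0,0,0,0,50]]' 
python3 - <<'E'
from h import *
from rig import capture
c=capture("top");np.savez("top6.npz",**c);p=c["pixels"].astype(int)
a=cv2.resize(c["pixels"][110:270,350:450,::-1],None,fx=3.5,fy=3.5,interpolation=cv2.INTER_CUBIC)
d=capture("side");b=cv2.resize(d["pixels"][110:240,220:390,::-1],(400,306),interpolation=cv2.INTER_CUBIC)
o=np.zeros((560,760,3),np.uint8);o[:a.shape[0],:350]=a[:560];o[:306,350:750]=b;cv2.imwrite("pics/v6.png",o)
P=cloud(c);sub=np.zeros((400,640),bool);sub[130:185,380:425]=1
m=sub&(P[:,:,2]>.085)&(P[:,:,2]<.105);X=P[m];r=cv2.minAreaRect((X[:,:2]*1000).astype(np.float32));print("wing",m.sum(),X.mean(0),r)
dz=X-X.mean(0);_,_,V=np.linalg.svd(dz[:,:2]);print(np.degrees(np.arctan2(V[0][1],V[0][0])))
E
```

```text
time: 10.75
eef_pos: [0.4691, -0.361, 0.2303]
eef_rot: [-179.9, 0.2, -170.5]
contact_force: [1.4, -0.4, 0.3]
width: 0.577
gripper_force: 0.0
time: 11.0
eef_pos: [0.4703, -0.36, 0.2296]
eef_rot: [-179.9, 0.2, -170.9]
contact_force: [0.1, 0.3, -0.7]
width: 0.574
gripper_force: 0.0
wing 218 [ 0.6406644  -0.15678927  0.09231522] ((641.9027709960938, -157.3255615234375), (12.940071105957031, 51.86978530883789), 59.19151306152344)
149.4835687419487
```

View pics/v6.png

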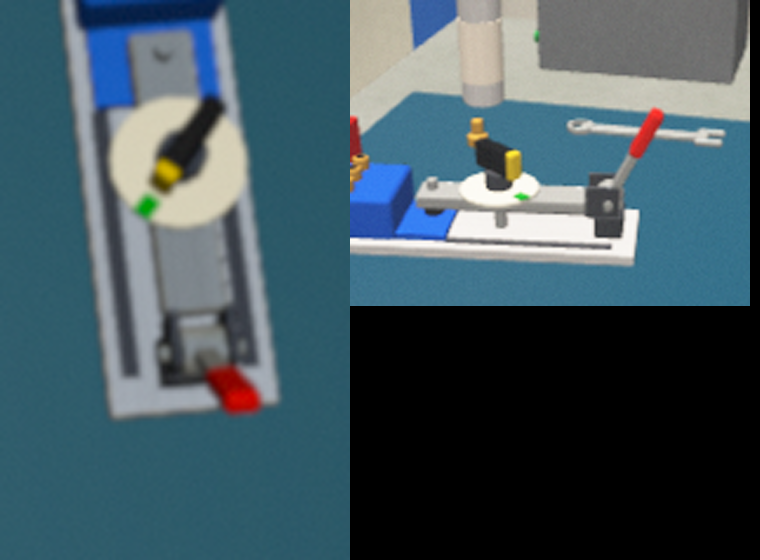

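The yellow end (165,172) points at the green mark (147,207); the wing is at 149.4° and the mark at about 149°. The lever is up. Next I'll regrasp the paddle the same way as before.

```bash
python3 - <<'E'
from h import *
rows([(paddle(1.1),rot(34),.10)])
E
```

```text
[-114.  171.   54.] [-0.001  0.596  0.   ]
```

```bash
python3 -m crank '[[-40,30,0,0,0.12,0,45],[-80,70,0,0,0.24,0,45],[-110,110,15,0,0.36,0,45],[-114,150,35,0,0.48,0,45],[-114,171,54,0,0.596,0,45]]' && python3 -m crank '[[0,0,0,0,0,0,45],[0,0,0,0,0,0,45]]' 
python3 - <<'E'
from h import *
rows([(paddle(1.1),rot(34),0)])
E
```

```text
time: 11.72
eef_pos: [0.557, -0.169, 0.1745]
eef_rot: [-179.9, -34.2, -170.6]
contact_force: [-0.4, 0.0, -0.3]
width: 0.513
gripper_force: 0.0
time: 11.98
eef_pos: [0.5565, -0.1723, 0.1756]
eef_rot: [-179.9, -33.9, -170.8]
contact_force: [-0.2, 0.7, 0.3]
width: 0.518
gripper_force: 0.0
[  0.   1. 100.] [-0.002  0.001  0.   ]
```

```bash
python3 -m crank '[[0,0,30,0,0,0,45],[0,0,60,0,0,0,45],[0,0,85,0,0,0,45],[0,0,100,0,0,0,45],[0,0,100,0,0,0,45]]' && python3 -m crank '[[0,0,0,0,0,0,10],[0,0,0,0,0,0,0],[0,0,0,0,0,0,0],[0,0,0,0,0,0,0]]' 
python3 - <<'E'
from h import *
rows([(paddle(a),rot(34-np.degrees(1.1-a)),0) for a in [1.1,.99,.88,.77,.66,.55]])
E
```

```text
time: 12.6
eef_pos: [0.5002, -0.1823, 0.0931]
eef_rot: [-179.9, -34.0, -170.9]
contact_force: [0.8, -0.1, -0.0]
width: 0.515
gripper_force: 0.0
time: 13.1
eef_pos: [0.501, -0.1821, 0.0925]
eef_rot: [-179.9, -34.0, -170.8]
contact_force: [0.9, -1.8, 0.8]
width: 0.197
gripper_force: 30.0
[ 0.  1. -0.] [-0.002  0.    -0.   ]
[1. 1. 6.] [-0.002 -0.11  -0.   ]
[ 2.  1. 13.] [-0.002 -0.22  -0.   ]
[ 2.  1. 20.] [-0.002 -0.33  -0.   ]
[ 1.  1. 27.] [-0.002 -0.44  -0.   ]
[-1.  1. 34.] [-0.002 -0.55   0.   ]
```

```bash
python3 -m crank '[[1,0,6,0,-0.11,0,0],[2,0,13,0,-0.22,0,0],[2,0,20,0,-0.33,0,0],[1,0,27,0,-0.44,0,0],[-1,0,34,0,-0.55,0,0]]' 
python3 - <<'E'
from h import *
rows([(paddle(a),rot(34-np.degrees(1.1-a)),0) for a in [.55,.44,.33,.22,.11,0,-.03]])
E
```

```text
time: 13.72
eef_pos: [0.4848, -0.1849, 0.0645]
eef_rot: [-179.9, -2.0, -170.8]
contact_force: [3.9, -0.7, -2.0]
width: 0.197
gripper_force: 30.0
[2. 1. 1.] [-0.003  0.008  0.001]
[3. 1. 7.] [-0.003 -0.102  0.001]
[ 4.  1. 14.] [-0.003 -0.212  0.001]
[ 3.  1. 21.] [-0.002 -0.322  0.001]
[ 3.  1. 28.] [-0.002 -0.432  0.001]
[ 1.  1. 35.] [-0.002 -0.542  0.001]
[ 0.  1. 37.] [-0.002 -0.572  0.001]
```

```bash
python3 -m crank '[[3,0,7,0,-0.1,0,0],[4,0,14,0,-0.21,0,0],[3,0,21,0,-0.32,0,0],[3,0,28,0,-0.43,0,0],[1,0,35,0,-0.54,0,0]]' && python3 -m crank '[[1,0,2,0,0,0,0],[2,0,3,0,0,0,0],[2,0,3,0,0,0,0]]'
python3 - <<'E'
from h import *
s=read_state()
g=s["eef_pos"]-Ro.from_euler('xyz',s["eef_rot"],degrees=True).apply([0,0,grip_depth])-H;print(g,np.linalg.norm(g),np.arctan2(g[2],np.hypot(g[0],g[1])))
E
```

```text
time: 14.35
eef_pos: [0.4836, -0.1851, 0.0324]
eef_rot: [-179.9, 27.6, -170.6]
contact_force: [4.9, 1.6, -0.1]
width: 0.199
gripper_force: 30.0
time: 14.72
eef_pos: [0.4832, -0.1853, 0.0288]
eef_rot: [180.0, 27.4, -170.7]
contact_force: [8.7, 4.5, -0.6]
width: 0.196
gripper_force: 30.0
[-0.06801589 -0.01251432 -0.00061551] 0.0691603123192336 -0.008899932797490974
```

```bash
python3 -m crank '[[0,0,2,0,0,0,0],[0,0,4,0,-0.02,0,0],[0,0,4,0,-0.02,0,0]]'
python3 - <<'E'
from h import *
s=read_state()
g=s["eef_pos"]-Ro.from_euler('xyz',s["eef_rot"],degrees=True).apply([0,0,grip_depth])-H;print(g,np.linalg.norm(g),np.arctan2(g[2],np.hypot(g[0],g[1])))
E
```

```text
time: 15.1
eef_pos: [0.4837, -0.1852, 0.027]
eef_rot: [180.0, 28.6, -170.7]
contact_force: [-5.2, 6.1, 21.6]
width: 0.199
gripper_force: 30.0
[-0.06783682 -0.01246727 -0.00261346] 0.06902244129135307 -0.03787296082975672
```

An upward force of 21 N shows it is at the closed stop. Release, retreat and check.

```bash
python3 -m crank '[[0,0,-3,0,0,0,0],[0,0,-3,0,0,0,45],[0,0,-3,0,0,0,45],[0,0,-30,0,0,0,45],[0,0,-80,0,0,0,45]]' && python3 -m crank '[[30,-60,-30,0,0,0,45],[40,-120,-60,0,0,0,45],[40,-180,-90,0,0,0,45],[40,-240,-110,0,0,0,45],[40,-240,-110,0,0,0,45]]'
python3 - <<'E'
from h import *
from rig import capture
c=capture("top");np.savez("top7.npz",**c);p=c["pixels"].astype(int)
a=cv2.resize(c["pixels"][110:270,350:450,::-1],None,fx=3.5,fy=3.5,interpolation=cv2.INTER_CUBIC)
d=capture("side");b=cv2.resize(d["pixels"][140:240,220:390,::-1],(440,259),interpolation=cv2.INTER_CUBIC)
o=np.zeros((560,790,3),np.uint8);o[:,:350]=a;o[:259,350:]=b;cv2.imwrite("pics/v7.png",o)
for n in("top0.npz","top7.npz"):
    c=dict(np.load(n));p=c["pixels"].astype(int);P=cloud(c);sub=np.zeros((400,640),bool);sub[225:275,395:430]=1
    m=sub&(p[:,:,0]>130)&(p[:,:,1]<70)&(P[:,:,2]>.03);X=P[m]
    print(m.sum(),X.mean(0),np.polyfit(X[:,0],X[:,2],1))
sub[:]=0;sub[130:185,380:425]=1;m=sub&(P[:,:,2]>.085)&(P[:,:,2]<.105);X=P[m];print(cv2.minAreaRect((X[:,:2]*1000).astype(np.float32)))
E
```

```text
time: 15.72
eef_pos: [0.4411, -0.1911, 0.0917]
eef_rot: [179.7, 27.8, -170.9]
contact_force: [1.0, -0.6, 0.2]
width: 0.5
gripper_force: 0.0
time: 16.35
eef_pos: [0.3947, -0.446, 0.1709]
eef_rot: [179.9, 28.1, -171.0]
contact_force: [-0.0, 0.5, -0.7]
width: 0.517
gripper_force: 0.0
243 [ 0.47327931 -0.18510449  0.05371789] [-0.018003    0.06223834]
244 [ 0.47283987 -0.18446374  0.05655084] [-1.8308301   0.92224032]
((641.7548217773438, -157.25704956054688), (13.121147155761719, 51.911251068115234), 59.06509017944336)
```

View pics/v7.png

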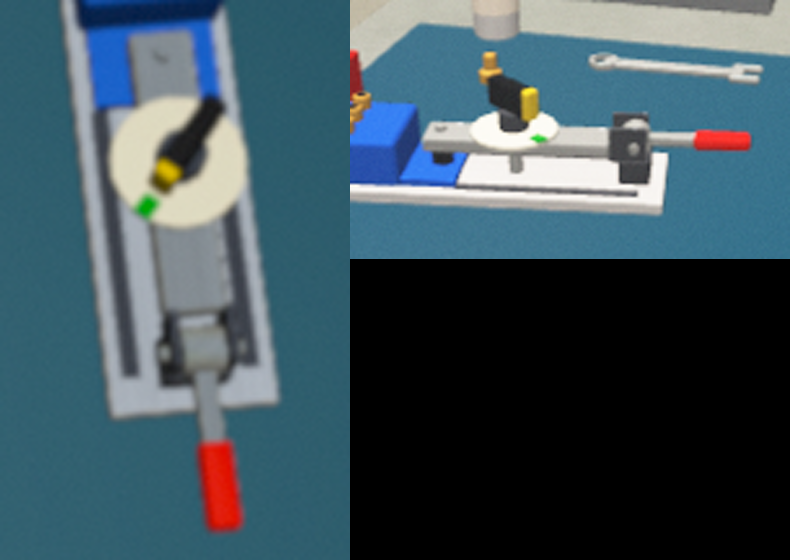

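The lever is flat again (top crop (220,485), level in the side view), the wing still points at the mark, and the robot is clear.

```bash
python3 -c "
from rig import close_job
print(close_job())"
```

```text
the job is handed in; nothing more can be done
None
```

The job is done and handed in at about 16.5 s: I opened the red lever to its stop, turned the nut clockwise to the green mark (within about 1–2° by camera), and closed the lever flat against its stop. I did not touch the black-lever clamp.

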